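Pot up two succulents, from saucer to plant

ROBOT

A 7-joint arm with a two-finger parallel gripper is mounted at the origin on the work surface. World frame = base frame: x ahead of the robot, y to its left, z up, the work surface at z = 0. Lengths are in mm, angles in rad, forces in N, time in s.
With the tool pointing down it reaches from about 425 to 975 mm from the base axis. Payload 16.7 kg.
Tool frame: the origin (TCP) lies midway between the tips of the shut fingers; the grasp point (between the pads) lies 19 mm behind it; z points along the fingers, y is the direction in which the jaws open and shut (so a half turn about z gives the same grasp; the last joint's range is limited). The gripper opens to 85 mm and grips with 20 to 120 N. Pads are 22 mm wide; open, the fingers measure 114 mm over their backs; the gripper's body (76 mm by 85 mm) begins 54 mm behind the grasp point. The pads swing forward as they close: fully open they stand 13 mm farther back than shut.
Start: joints at [0.998, 0.426, 0.074, 1.606, -0.034, 1.111, -0.067], TCP at [277.544, -615.261, 231.302] pointing down, gripper open.
Joint ranges: [-2.85, 2.85], [-0.5, 2.14], [-1.23, 1.37], [0.21, 2.46], [-1.02, 4.16], [0.16, 2.05], [-2.73, 2.73]. Speed limits (rad/s): [1.89, 1.89, 2.39, 2.39, 3.01, 3.01, 3.01].

INTERFACE

Orientations are given as a rotation vector (axis times angle).
In Python, from cell import telemetry, vision, order gives the robot as it stands.
- The arm moves only by the shell command python3 -m creep 'ROWS' [FORCE]. ROWS is JSON, a list of rows, each an object with "twist": the turn, a rotation vector about the tool's x, y, z in rad, a list of three; "offset": the shift along the tool's x, y, z in cm, a list of three; "jaw": the opening, from 0 (shut) to 1 (fully open). A call has exactly 8 rows; each row is the pose to reach, as a shift and turn from the pose commanded when the call began, along the tool's axes at that moment; what a row does not reach only later rows make up. A row lasts 1/10 s, in which the tool goes at most 50 mm and 8.59 degrees, less where a joint would pass 70% of its speed; a pose out of reach is approached as far as the arm can. A call with a gripper value outside its range is refused whole. The fingers move at their own pace and stop on an object; FORCE is the grip in N (left out, the last holds). Time passes only in rows, so rows that repeat a pose let the fingers close, or fill a call up. It gives the time, the measured TCP pose, the force and the opening at its end, in the units of the state.
- telemetry.get_state(): the state, without advancing time (a new reading comes with each control period).
- vision.snapshot(name): name is "side" or "top" or "wrist"; returns a dict with "color" (384x512x3 uint8, blue, green, red), "fx", "fy", "cx", "cy" (pixels), "eye" and "orientation" of the camera in the world. Camera axes: x right, y down, z forward; pixel columns grow to the right and rows downward; lengths in mm; the calibration is good to about 2 mm. A picture is of the moment at which its call begins. There is no depth.
- order.hand_in(): hands the job in, once; it reports no verdict.
The state is a dict: "clock": time; "q": joint angles; "qvel": joint speeds; "joint_efforts": joint torques, N m; "tool_pos": TCP position; "ee_rot": TCP orientation; "ft_force": force on the tool from outside, world axes, zero at the start; "moment": the same for the moment, N m; "opening": opening from 0.0 (shut) to 1.0 (fully open).
Only numpy, scipy, OpenCV 4.12 (cv2) and the standard library are available. Lean on these libraries where they do the work, as an engineer would, in place of code of your own. Each camera call takes 0.05 s, during which the arm holds its last target. There are 200 camera calls.

TASK

Make up the two succulents for sale, from the bottom up: the terracotta saucer in the middle of the round cork mat, the terracotta pot in the saucer and the green succulent, still in its black nursery pot, down inside that pot; the blue pot needs no saucer and goes straight on the middle of the square slate mat, with the red succulent down inside it. Everything must stand level and fully seated; set each piece down gently without dropping it, keep the plants upright, and leave the tub, the bottle and the trowel where they are.

Things in the scene. Friction and masses are not known exactly. Their poses are not given: they have to be found in the camera images.
- saucer_mid (a point): Loose terracotta-orange saucer: round shallow dish, 62 mm across at the flat foot, 66 to 69 across at the rim, 16 tall, wall and floor 4 thick; its recess, about 54 across, takes the terracotta pot's foot loosely. Grip it across its diameter. Mass about 0.09 kg. Point: on the axis, half-way up (8 above the underside); z up.
- clay_pot_mid (a point): Loose empty terracotta-orange clay pot, 50 mm tall, upright. Flat foot 46 across; the top 16 is an upright collar 66 to 69 across (grip there). Mouth 54 across, narrowing to 39 at the inner floor, 5 above the underside. Mass about 0.17 kg. Point: on the axis, half-way up (25 above the underside); z up.
- blue_pot_mid (a point): Loose empty deep blue glazed clay pot, 50 mm tall, upright. Flat foot 46 across; the top 16 is an upright collar 66 to 69 across (grip there). Mouth 54 across, narrowing to 39 at the inner floor, 5 above the underside. Mass about 0.17 kg. Point: on the axis, half-way up (25 above the underside); z up.
- green_plant_mid (a point): Loose succulent with green leaves in a round black nursery pot: 66 mm tall, foot 32 across, 43 across at 46 up; the top 20 is an upright collar 50 across (grip there). Leaf tips reach 80 up, inside the collar's outline. Inside a clay pot it stands on the floor, the collar wholly above the rim. About 0.11 kg. Point: on the axis, 33 above the underside; z up.
- red_plant_mid (a point): Loose succulent with dark red to pink leaves in a round black nursery pot: 66 mm tall, foot 32 across, 43 across at 46 up; the top 20 is an upright collar 50 across (grip there). Leaf tips reach 80 up, inside the collar's outline. Inside a clay pot it stands on the floor, the collar wholly above the rim. About 0.11 kg. Point: on the axis, 33 above the underside; z up.
- cork_mat: Fixed round brown cork mat, 100 mm across, 5 thick, lying flat on the table. Origin: centre of its underside (its top is 5 above); z up.
- slate_mat: Fixed square dark grey slate mat, 100 by 100 mm, 5 thick, lying flat on the table. Origin: centre of its underside (its top is 5 above); z up.
- tub: Loose white plastic tub full of moss, 114 mm across, about 65 tall, at the far edge of the work. Leave it alone. Origin: centre of its underside.
- feed_bottle: Loose small green bottle of plant feed, 48 mm across, 130 tall, standing to the robot's left. Leave it alone. Origin: centre of its underside.
- trowel: Loose hand trowel lying flat at the robot's right, about 290 mm long along its x (wooden handle towards -x), 72 wide, 29 high. Leave it alone. Origin: near its middle, at table height.

How it is judged (in metres and radians):
At the end, for the whole second after the job is handed in: Saucer on the cork mat and blue pot on the slate mat, centres within 15 mm; terracotta pot in the saucer, green succulent in that pot, red one in the blue pot, centres within 10 mm; heights within 3 mm of fully seated, upright within 4.5 degrees, released and at rest (horizontal distance between saucer_mid and cork_mat below 0.015 m and z of saucer_mid in the frame of cork_mat between 0.01 and 0.016 m and angle between each of saucer_mid, clay_pot_mid, green_plant_mid, blue_pot_mid, red_plant_mid's own z axis and vertical below 0.08 rad and linear speed of each of saucer, clay_pot, green_plant, blue_pot, red_plant below 0.02 m/s and horizontal distance between clay_pot_mid and saucer_mid below 0.01 m and z of clay_pot_mid in the frame of saucer_mid between 0.018 and 0.024 m and horizontal distance between green_plant_mid and clay_pot_mid below 0.01 m and z of green_plant_mid in the frame of clay_pot_mid between 0.01 and 0.016 m and horizontal distance between blue_pot_mid and slate_mat below 0.015 m and z of blue_pot_mid in the frame of slate_mat between 0.027 and 0.033 m and horizontal distance between red_plant_mid and blue_pot_mid below 0.01 m and z of red_plant_mid in the frame of blue_pot_mid between 0.01 and 0.016 m); the robot touches nothing.
It fails at once if the saucer, a pot or a plant is dropped: out of the fingers it moves faster than 0.6 m/s (a fall of about 2 cm) ((linear speed of saucer above 0.6 m/s and contact force between saucer and the fingers below 0.05 N) or (linear speed of clay_pot above 0.6 m/s and contact force between clay_pot and the fingers below 0.05 N) or (linear speed of blue_pot above 0.6 m/s and contact force between blue_pot and the fingers below 0.05 N) or (linear speed of green_plant above 0.6 m/s and contact force between green_plant and the fingers below 0.05 N) or (linear speed of red_plant above 0.6 m/s and contact force between red_plant and the fingers below 0.05 N)).
It fails at once if a succulent is tipped by more than about 35 degrees (angle between any of green_plant_mid, red_plant_mid's own z axis and vertical above 0.6 rad).
It fails at once if the tub, the bottle or the trowel is pushed more than 2.5 cm (distance of any of tub, feed_bottle, trowel from where it was at the start of the episode above 0.025 m).
It also fails if it takes over 128 s, if anything falls off the work surface, if the arm or the gripper's body presses on something with over 40 N, if the wrist force passes 120 N, or if a joint passes its speed limit or range.

## Working session

There is one attempt and no reset: what is moved stays moved. The work goes in short steps, Python scripts to look and compute and a shell command to move; the robot and the scene stay as the last step left them, time stands still between calls to the robot, and variables do not carry over. Pictures are saved under pics/ and viewed, about 12 in all and at most 16, crops included, and the job is handed in when it is done.

```bash
mkdir -p pics; ls
cat > h.py <<'E'
import numpy as np, cv2
from scipy.spatial.transform import Rotation as R
from cell import telemetry, vision, order
def snap(n,f=None):
    s=vision.snapshot(n)
    if f: cv2.imwrite('pics/'+f,s['color'])
    return s
E
python3 - <<'E'
from h import *
for n in ['top','side']:
    s=snap(n,n+'0.png'); print(n,s['fx'],s['fy'],s['cx'],s['cy'],s['eye'],s['orientation'])
st=telemetry.get_state(); print({k:np.round(v,3) for k,v in st.items()})
a=cv2.imread('pics/top0.png');b=cv2.imread('pics/side0.png')
E
```

```text
pics
top 393.64723685939276 393.64723685939276 259.8747480842765 193.98771471182454 [ 493.97056255  -71.44885535 1325.75175346] [-2.15706091  2.19944648 -0.06506988]
side 385.74408931178806 385.74408931178806 258.76380406705704 181.58908936372086 [ -7.00227465 624.84120699 967.51882158] [-0.90145261  2.53824106 -1.04269094]
{'clock': np.float64(0.1), 'q': array([ 0.998,  0.427,  0.074,  1.606, -0.034,  1.111, -0.067]), 'qvel': array([-0.   , -0.001, -0.001, -0.002,  0.001,  0.002, -0.001]), 'joint_efforts': array([ 9.0000e-03, -9.5152e+01,  3.7720e+00, -4.6440e+01,  2.0000e-02,
        7.0000e-03,  0.0000e+00]), 'tool_pos': array([ 277.411, -614.977,  230.692]), 'ee_rot': array([-3.07e+00, -6.60e-01,  1.00e-03]), 'ft_force': array([-0.041, -0.358,  0.196]), 'moment': array([ 0.015, -0.028, -0.053]), 'opening': np.float64(0.999)}
```

View pics/top0.png

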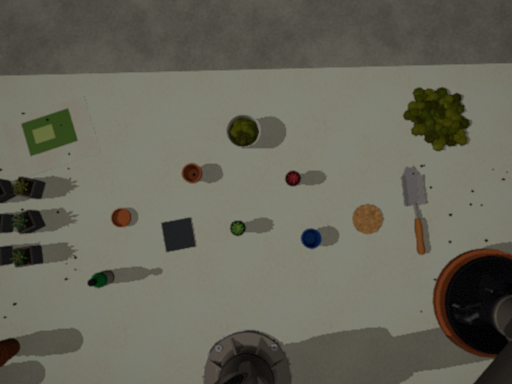

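View pics/side0.png

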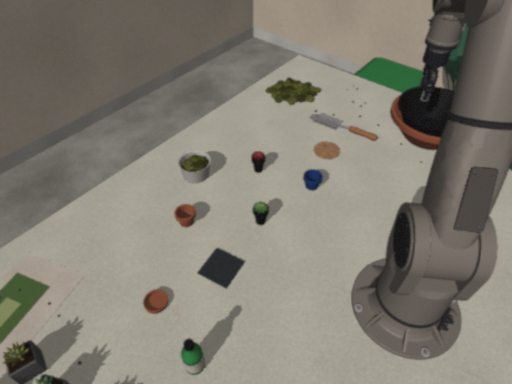

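The top view shows the saucer (121,217), clay pot (192,173), green plant (237,228), red plant (293,178), blue pot (311,238), cork mat (368,219) and slate mat (179,234). The side view shows the same things, with nothing occluded. Next I measure them by colour blobs.

```bash
cat >> h.py <<'E'
def ray(s,p):
    d=R.from_rotvec(s['orientation']).as_matrix()@np.array([(p[0]-s['cx'])/s['fx'],(p[1]-s['cy'])/s['fy'],1]); return np.array(s['eye']),d
def onz(s,p,z):
    e,d=ray(s,p); return e+d*(z-e[2])/d[2]
RNG={'orange':[((0,110,60),(14,255,255))],'blue':[((105,120,50),(130,255,255))],'green':[((35,80,30),(75,255,255))],
 'red':[((165,60,40),(180,255,255)),((0,60,40),(4,255,255))],'cork':[((8,70,120),(20,200,255))],'slate':[((90,5,20),(130,110,90))]}
def blob(img,col,p,r):
    """largest blob of the colour in the window r about p: centroid, box, area, contour"""
    hsv=cv2.cvtColor(img,cv2.COLOR_BGR2HSV); m=sum(cv2.inRange(hsv,a,b) for a,b in RNG[col])
    w=np.zeros_like(m); cv2.rectangle(w,(int(p[0]-r),int(p[1]-r)),(int(p[0]+r),int(p[1]+r)),255,-1); m&=w
    m=cv2.morphologyEx(m,cv2.MORPH_CLOSE,np.ones((3,3),np.uint8))
    c,_=cv2.findContours(m,cv2.RETR_EXTERNAL,cv2.CHAIN_APPROX_NONE)
    if not c: return None
    c=max(c,key=cv2.contourArea); M=cv2.moments(c)
    if M['m00']==0: return None
    return np.array([M['m10']/M['m00'],M['m01']/M['m00']]),cv2.boundingRect(c),M['m00'],c
E
python3 - <<'E'
from h import *
t=snap('top');s=snap('side')
T={'saucer':('orange',(121,217),(155,300),12),'clay':('orange',(192,173),(185,215),42),'blue':('blue',(311,238),(312,179),40),
'green':('green',(237,228),(261,208),72),'red':('red',(293,178),(258,157),72),'cork':('cork',(368,219),(327,150),5),'slate':('slate',(179,234),(221,267),5)}
for k,(c,p,q,z) in T.items():
    r=24
    a=blob(t['color'],c,p,r if k in('cork','slate') else 16);b=blob(s['color'],c,q,26)
    e1,d1=ray(t,a[0]);e2,d2=ray(s,b[0]); x=np.linalg.lstsq(np.c_[d1,-d2],e2-e1,rcond=None)[0]
    print(k,a[0].round(1),a[1][2:],a[2],b[1][2:],'top',onz(t,a[0],z)[:2].round(0),'side',onz(s,b[0],z)[:2].round(0),'tri z',((e1+d1*x[0]+e2+d2*x[1])/2).round(0),
     np.degrees(cv2.minAreaRect(a[3])[2]*np.pi/180))
E
python3 -c "
from h import *
snap('wrist','w0.png')"
```

```text
saucer [120.8 217.3] (19, 19) 258.5 (24, 23) top [520. 411.] side [518. 412.] tri z [520. 412.  10.] 0.0
clay [191.6 172.8] (20, 19) 275.0 (20, 21) top [662. 167.] side [655. 171.] tri z [662. 168.  35.] 90.0
blue [311.  238.1] (19, 19) 263.0 (17, 19) top [ 441. -219.] side [ 436. -214.] tri z [ 440. -220.   32.] 90.0
green [237.2 227.8] (14, 14) 123.0 (14, 12) top [479.  18.] side [475.  22.] tri z [478.  18.  66.] 90.0
red [292.6 177.7] (14, 13) 108.0 (12, 9) top [ 635. -162.] side [ 632. -159.] tri z [ 635. -163.   68.] 90.0
cork [376.9 212.9] (3, 3) 3.5 (26, 17) top [ 519. -445.] side [ 497. -409.] tri z [ 520. -457.  -39.] 90.0
slate [177.9 234.3] (31, 32) 717.5 (43, 38) top [460. 221.] side [457. 224.] tri z [460. 222.   0.] 79.99201965332031
```

View pics/w0.png

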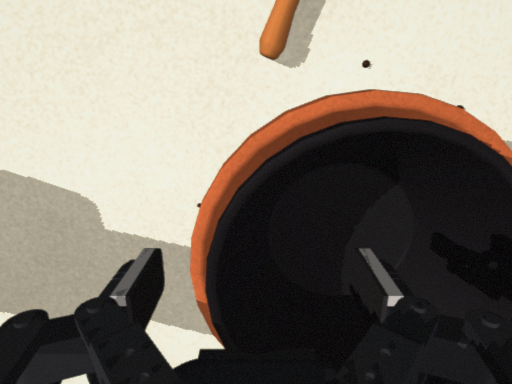

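The wrist view shows both fingers at the bottom, opening along the image's horizontal, with a decor planter below and the trowel handle at (275,45). I'll square the tool to the world axes and fix the cork mask.

```bash
python3 -m creep '[{"twist":[0,0,0.14],"offset":[0,0,0],"jaw":1},{"twist":[0,0,0.28],"offset":[0,0,0],"jaw":1},{"twist":[0,0,0.4235],"offset":[0,0,0],"jaw":1},{"twist":[0,0,0.4235],"offset":[0,0,0],"jaw":1},{"twist":[0,0,0.4235],"offset":[0,0,0],"jaw":1},{"twist":[0,0,0.4235],"offset":[0,0,0],"jaw":1},{"twist":[0,0,0.4235],"offset":[0,0,0],"jaw":1},{"twist":[0,0,0.4235],"offset":[0,0,0],"jaw":1}]' 40
sed -i "s/'cork':\[((8,70,120),(20,200,255))\]/'cork':[((4,60,80),(24,255,255))]/" h.py
python3 - <<'E'
from h import *
t=snap('top');s=snap('side')
a=blob(t['color'],'cork',(368,219),24);b=blob(s['color'],'cork',(327,150),20)
print(a[:3],onz(t,a[0],5),b[:3],onz(s,b[0],5))
st=telemetry.get_state();print(R.from_rotvec(st['ee_rot']).as_matrix().round(3),st['tool_pos'],st['q'])
w=snap('wrist');M=R.from_rotvec(st['ee_rot']).as_matrix();print('cam in tool',M.T@(np.array(w['eye'])-st['tool_pos']),(M.T@R.from_rotvec(w['orientation']).as_matrix()).round(3),w['fx'])
E
```

```text
clock: 1.05
tool_pos: [277.5, -615.3, 231.3]
ee_rot: [-3.141, -0.002, -0.0]
ft_force: [-0.2, 0.3, -0.3]
opening: 1.001
(array([367.15067155, 218.61074481]), (352, 204, 31, 30), 682.5) [ 500.49933084 -411.88626661    5.        ] (array([326.4449518 , 149.93049214]), (314, 142, 26, 17), 328.5) [ 497.43999711 -408.87682596    5.        ]
[[ 1.     0.001  0.   ]
 [ 0.001 -1.     0.   ]
 [ 0.    -0.    -1.   ]] [ 277.44877926 -615.28912984  231.3007557 ] [ 0.9349426   0.42824702  0.15969279  1.61026384 -0.07389447  1.10905962
 -0.45659123]
cam in tool [ 7.66476734e+01 -1.14426720e-01 -1.44371809e+02] [[-0.    -0.953 -0.304]
 [ 1.    -0.001  0.001]
 [-0.001 -0.304  0.953]] 320.8709608163801
```

```bash
A='[{"twist":[0,0,0]'; python3 -m creep '[{"twist":[0,0,0],"offset":[2.3,-4,0],"jaw":1},{"twist":[0,0,0],"offset":[4.6,-8,0],"jaw":1},{"twist":[0,0,0],"offset":[7,-12,0],"jaw":1},{"twist":[0,0,0],"offset":[9.3,-16,0],"jaw":1},{"twist":[0,0,0],"offset":[11.6,-20,0],"jaw":1},{"twist":[0,0,0],"offset":[14,-24,0],"jaw":1},{"twist":[0,0,0],"offset":[16.2,-28,0],"jaw":1},{"twist":[0,0,0],"offset":[18.25,-31.5,0],"jaw":1}]' 40
python3 -m creep '[{"twist":[0,0,0],"offset":[1,-4,0],"jaw":1},{"twist":[0,0,0],"offset":[2,-8.5,0],"jaw":1},{"twist":[0,0,0],"offset":[3,-13,0],"jaw":1},{"twist":[0,0,0],"offset":[4,-17,0],"jaw":1},{"twist":[0,0,0],"offset":[5,-21.5,0],"jaw":1},{"twist":[0,0,0],"offset":[6,-26,0],"jaw":1},{"twist":[0,0,0],"offset":[7,-30,0],"jaw":1},{"twist":[0,0,0],"offset":[8,-34,0],"jaw":1}]'
```

```text
clock: 2.0
tool_pos: [460.9, -298.1, 231.6]
ee_rot: [3.142, 0.002, 0.001]
ft_force: [0.5, 0.4, -0.3]
opening: 1.001
clock: 2.8
tool_pos: [540.1, 41.6, 231.6]
ee_rot: [-3.142, -0.001, -0.001]
ft_force: [0.4, -0.5, -0.2]
opening: 1.0
```

```bash
python3 -m creep '[{"twist":[0,0,0],"offset":[-0.3,-4.5,0],"jaw":1},{"twist":[0,0,0],"offset":[-0.5,-9,1],"jaw":1},{"twist":[0,0,0],"offset":[-0.8,-13.5,2],"jaw":1},{"twist":[0,0,0],"offset":[-1,-18,3],"jaw":1},{"twist":[0,0,0],"offset":[-1.3,-22.5,4],"jaw":1},{"twist":[0,0,0],"offset":[-1.5,-27,6],"jaw":1},{"twist":[0,0,0],"offset":[-1.8,-32,7],"jaw":1},{"twist":[0,0,0],"offset":[-2,-37,8.1],"jaw":1}]'
cat >> h.py <<'E'
def wm(col,z,p=None,r=200,f=None):
    """wrist view: blob centre and box centre on height z, with the offset (cm, tool axes) of the box centre from the TCP"""
    w=snap('wrist',f); st=telemetry.get_state(); b=blob(w['color'],col,(256,192) if p is None else p,r)
    x,y,ww,hh=b[1]; c=(x+ww/2-.5,y+hh/2-.5); P=onz(w,c,z); Q=onz(w,b[0],z)
    wid=np.linalg.norm(onz(w,(x,c[1]),z)-onz(w,(x+ww,c[1]),z)); hei=np.linalg.norm(onz(w,(c[0],y),z)-onz(w,(c[0],y+hh),z))
    d=P-st['tool_pos']; print(col,'box',b[1],'P',P[:2].round(1),'centroid',Q[:2].round(1),'size',wid.round(1),hei.round(1),'tcp',st['tool_pos'].round(1),'offs cm',(np.array([d[0],-d[1]])/10).round(2),'F',np.round(st['ft_force'],1))
E
python3 -c "
from h import *
wm('orange',14,f='w1.png')"
```

```text
clock: 3.6
tool_pos: [519.6, 409.3, 150.3]
ee_rot: [3.141, 0.0, 0.0]
ft_force: [1.0, 0.2, 0.6]
opening: 1.0
orange box (215, 142, 71, 69) P [519.7 414.8] centroid [519.7 414.6] size 64.3 64.9 tcp [516.2 417.9 148.7] offs cm [0.35 0.31] F [-6.6  6.2 -1.7]
```

View pics/w1.png

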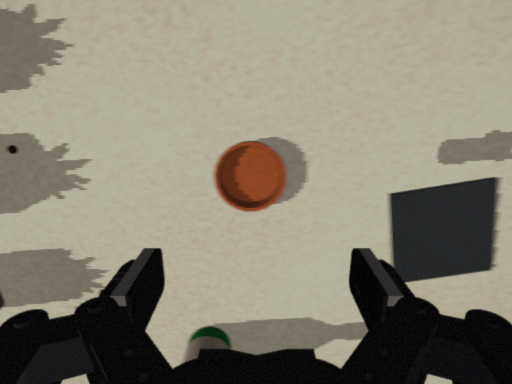

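The wrist view shows the saucer at (250,176), with the slate at right and the bottle well behind. The arm was still settling when I took it, so I measure again.

```bash
python3 -c "
from h import *
wm('orange',14);wm('orange',14)"
```

```text
orange box (226, 138, 74, 70) P [519.6 412.8] centroid [519.5 412.9] size 66.4 65.0 tcp [516.5 414.6 149.1] offs cm [0.31 0.18] F [ 0.2 -0.6 -0.8]
orange box (223, 138, 73, 70) P [519.7 412.4] centroid [519.7 412.6] size 65.6 65.1 tcp [517.9 411.1 149.6] offs cm [ 0.19 -0.13] F [ 0.6 -0.5  0.3]
```

```bash
python3 -m creep '[{"twist":[0,0,0],"offset":[0,-0.28,3],"jaw":1},{"twist":[0,0,0],"offset":[0,-0.28,7],"jaw":1},{"twist":[0,0,0],"offset":[0,-0.28,10.5],"jaw":1},{"twist":[0,0,0],"offset":[0,-0.28,13],"jaw":1},{"twist":[0,0,0],"offset":[0,-0.28,14.5],"jaw":1},{"twist":[0,0,0],"offset":[0,-0.28,15.3],"jaw":1},{"twist":[0,0,0],"offset":[0,-0.28,15.3],"jaw":1},{"twist":[0,0,0],"offset":[0,-0.28,15.3],"jaw":1}]' 40
python3 -m creep '[{"twist":[0,0,0],"offset":[0,0,0],"jaw":0.75},{"twist":[0,0,0],"offset":[0,0,0],"jaw":0.6},{"twist":[0,0,0],"offset":[0,0,0],"jaw":0.6},{"twist":[0,0,0],"offset":[0,0,0],"jaw":0.6},{"twist":[0,0,0],"offset":[0,0,0],"jaw":0.6},{"twist":[0,0,0],"offset":[0,0,0],"jaw":0.6},{"twist":[0,0,0],"offset":[0,0,0],"jaw":0.6},{"twist":[0,0,0],"offset":[0,0,0],"jaw":0.6}]' 40
```

```text
clock: 4.55
tool_pos: [520.6, 410.7, -0.9]
ee_rot: [-3.141, 0.0, -0.002]
ft_force: [0.5, 0.2, 0.4]
opening: 1.0
clock: 5.35
tool_pos: [520.6, 411.0, -0.3]
ee_rot: [-3.14, -0.0, -0.003]
ft_force: [-3.4, -3.3, 14.3]
opening: 0.736
```

```bash
python3 -m creep '[{"twist":[0,0,0],"offset":[0,0,-0.3],"jaw":0.55},{"twist":[0,0,0],"offset":[0,0,-0.8],"jaw":0.55},{"twist":[0,0,0],"offset":[0,0,-2],"jaw":0.55},{"twist":[0,0,0],"offset":[0,0,-4],"jaw":0.55},{"twist":[0,0,0],"offset":[0,0,-7],"jaw":0.55},{"twist":[0,0,0],"offset":[0,0,-10],"jaw":0.55},{"twist":[0,0,0],"offset":[0,0,-10],"jaw":0.55},{"twist":[0,0,0],"offset":[0,0,-10],"jaw":0.55}]' 50
python3 -c "
from h import *
wm('orange',112,(256,240),130,f='w2.png')"
```

```text
clock: 6.15
tool_pos: [520.3, 410.5, 99.2]
ee_rot: [-3.14, -0.0, -0.002]
ft_force: [-0.9, -0.3, -1.3]
opening: 0.726
orange box (186, 198, 141, 130) P [519.4 410.7] centroid [518.9 410.6] size 65.4 68.6 tcp [519.8 410.1  98. ] offs cm [-0.04 -0.06] F [-1.7 -0.1 -1.2]
```

View pics/w2.png

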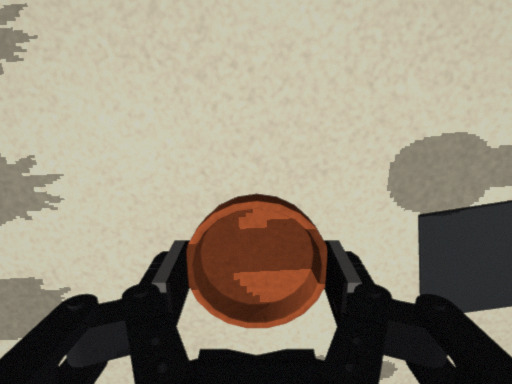

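The saucer is held level and centred between the fingers at (256,262). Now I carry it to the cork mat.

```bash
python3 -m creep '[{"twist":[0,0,0],"offset":[0,1,-1],"jaw":0.55},{"twist":[0,0,0],"offset":[0,4,-2],"jaw":0.55},{"twist":[0,0,0],"offset":[0,8,-3],"jaw":0.55},{"twist":[0,0,0],"offset":[0,12,-4],"jaw":0.55},{"twist":[0,0,0],"offset":[0,16,-4],"jaw":0.55},{"twist":[0,0,0],"offset":[0,20,-4],"jaw":0.55},{"twist":[0,0,0],"offset":[0,24,-4],"jaw":0.55},{"twist":[0,0,0],"offset":[0,28,-4],"jaw":0.55}]' 50
python3 -m creep '[{"twist":[0,0,0],"offset":[0,4,0],"jaw":0.55},{"twist":[0,0,0],"offset":[0,8,0],"jaw":0.55},{"twist":[0,0,0],"offset":[0,12,0],"jaw":0.55},{"twist":[0,0,0],"offset":[0,16,0],"jaw":0.55},{"twist":[0,0,0],"offset":[0,20,0],"jaw":0.55},{"twist":[0,0,0],"offset":[0,24,0],"jaw":0.55},{"twist":[0,0,0],"offset":[0,27,0],"jaw":0.55},{"twist":[0,0,0],"offset":[0,30,0],"jaw":0.55}]' 50
python3 -m creep '[{"twist":[0,0,0],"offset":[-0.5,4,0],"jaw":0.55},{"twist":[0,0,0],"offset":[-1,8,0],"jaw":0.55},{"twist":[0,0,0],"offset":[-1.5,12,0],"jaw":0.55},{"twist":[0,0,0],"offset":[-2,16,0],"jaw":0.55},{"twist":[0,0,0],"offset":[-2,20,0],"jaw":0.55},{"twist":[0,0,0],"offset":[-2,23,0],"jaw":0.55},{"twist":[0,0,0],"offset":[-2,24.3,0],"jaw":0.55},{"twist":[0,0,0],"offset":[-2,24.3,0],"jaw":0.55}]' 50
python3 -c "
from h import *
import time
for i in range(3): w=snap('wrist','w3.png')
wm('orange',150,(256,250),70);wm('cork',5,(256,190),190)
t=snap('top'); a=blob(t['color'],'orange',(369,219),24)
"
```

```text
clock: 7.0
tool_pos: [519.2, 128.0, 137.8]
ee_rot: [3.141, -0.0, -0.001]
ft_force: [1.2, -0.6, -0.1]
opening: 0.729
clock: 7.8
tool_pos: [518.9, -171.7, 137.7]
ee_rot: [-3.141, 0.001, 0.002]
ft_force: [0.9, 0.9, -0.6]
opening: 0.731
clock: 8.6
tool_pos: [498.7, -414.4, 137.3]
ee_rot: [-3.141, 0.004, 0.002]
ft_force: [0.7, 1.0, -0.8]
opening: 0.729
orange box (186, 180, 141, 141) P [ 505.6 -410.9] centroid [ 504.6 -411. ] size 64.8 72.8 tcp [ 500.4 -411.   137.8] offs cm [ 0.52 -0.  ] F [-0.4 -0.7 -0.8]
cork box (187, 123, 140, 206) P [ 453.1 -411.3] centroid [ 448. -411.] size 131.6 213.5 tcp [ 500.5 -411.1  137.9] offs cm [-4.73  0.02] F [-0.2 -0.2 -0.8]
```

View pics/w3.png

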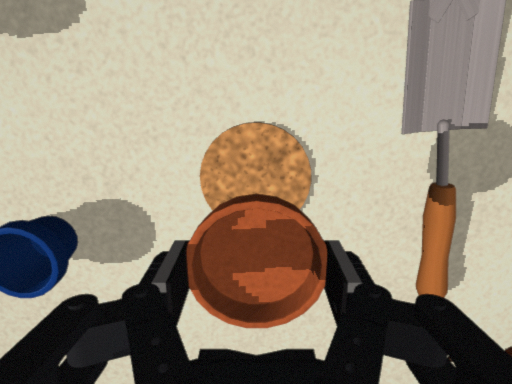

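The mat is behind the held saucer, spanning columns 200 to 312 with its top edge at row 122. The trowel handle at (432,240) is clear.

```bash
python3 -c "
from h import *
w=snap('wrist')
for p in [(256,122),(200,172),(312,172),(432,240)]: print(p,onz(w,p,5).round(1))
hsv=cv2.cvtColor(w['color'],cv2.COLOR_BGR2HSV);m=cv2.inRange(hsv,(4,60,80),(24,255,255));m[190:]=0;m[:,:160]=0;m[:,350:]=0
c=max(cv2.findContours(m,0,1)[0],key=cv2.contourArea)[:,0];c=c[c[:,1]<186]
P=np.array([onz(w,p,5)[:2] for p in c]);
s=np.linalg.lstsq(np.c_[2*P,np.ones(len(P))],(P**2).sum(1),rcond=None)[0];print(s[:2],np.sqrt(s[2]+s[0]**2+s[1]**2),telemetry.get_state()['tool_pos'])"
```

```text
(256, 122) [ 549.  -411.1    5. ]
(200, 172) [ 505.1 -361.2    5. ]
(312, 172) [ 505.2 -461.1    5. ]
(432, 240) [ 438.3 -579.4    5. ]
[ 498.45866476 -410.57955318] 49.81051696014538 [ 500.46695096 -411.60189182  137.99704978]
```

```bash
python3 -m creep '[{"twist":[0,0,0],"offset":[-0.1,0,3],"jaw":0.55},{"twist":[0,0,0],"offset":[-0.1,0,6],"jaw":0.55},{"twist":[0,0,0],"offset":[-0.1,0,9],"jaw":0.55},{"twist":[0,0,0],"offset":[-0.1,0,11],"jaw":0.55},{"twist":[0,0,0],"offset":[-0.1,0,12],"jaw":0.55},{"twist":[0,0,0],"offset":[-0.1,0,12.5],"jaw":0.55},{"twist":[0,0,0],"offset":[-0.1,0,12.8],"jaw":0.55},{"twist":[0,0,0],"offset":[-0.1,0,12.8],"jaw":0.55}]' 50
python3 -m creep '[{"twist":[0,0,0],"offset":[0,0,0.1],"jaw":0.55},{"twist":[0,0,0],"offset":[0,0,0.2],"jaw":0.55},{"twist":[0,0,0],"offset":[0,0,0.3],"jaw":0.55},{"twist":[0,0,0],"offset":[0,0,0.4],"jaw":0.55},{"twist":[0,0,0],"offset":[0,0,0.45],"jaw":0.55},{"twist":[0,0,0],"offset":[0,0,0.45],"jaw":0.55},{"twist":[0,0,0],"offset":[0,0,0.45],"jaw":0.55},{"twist":[0,0,0],"offset":[0,0,0.45],"jaw":0.55}]' 50
```

```text
clock: 9.75
tool_pos: [499.5, -412.8, 10.4]
ee_rot: [3.141, 0.001, 0.001]
ft_force: [-0.7, -0.1, -0.8]
opening: 0.731
clock: 10.55
tool_pos: [499.1, -412.7, 5.3]
ee_rot: [-3.142, -0.0, -0.0]
ft_force: [-0.5, 0.4, -0.7]
opening: 0.729
```

```bash
python3 -m creep '[{"twist":[0,0,0],"offset":[0,0,0.05],"jaw":0.55},{"twist":[0,0,0],"offset":[0,0,0.1],"jaw":0.55},{"twist":[0,0,0],"offset":[0,0,0.15],"jaw":0.55},{"twist":[0,0,0],"offset":[0,0,0.2],"jaw":0.55},{"twist":[0,0,0],"offset":[0,0,0.25],"jaw":0.55},{"twist":[0,0,0],"offset":[0,0,0.25],"jaw":0.55},{"twist":[0,0,0],"offset":[0,0,0.25],"jaw":0.55},{"twist":[0,0,0],"offset":[0,0,0.25],"jaw":0.55}]' 50
```

```text
clock: 11.35
tool_pos: [499.2, -412.8, 4.8]
ee_rot: [3.141, -0.0, 0.001]
ft_force: [-10.2, 7.0, 32.2]
opening: 0.725
```

```bash
python3 -m creep '[{"twist":[0,0,0],"offset":[0,0,-0.1],"jaw":0.55},{"twist":[0,0,0],"offset":[0,0,-0.2],"jaw":0.55},{"twist":[0,0,0],"offset":[0,0,-0.2],"jaw":0.7},{"twist":[0,0,0],"offset":[0,0,-0.2],"jaw":0.8},{"twist":[0,0,0],"offset":[0,0,-0.2],"jaw":0.9},{"twist":[0,0,0],"offset":[0,0,-0.2],"jaw":1},{"twist":[0,0,0],"offset":[0,0,-0.2],"jaw":1},{"twist":[0,0,0],"offset":[0,0,-0.2],"jaw":1}]' 50
python3 -m creep '[{"twist":[0,0,0],"offset":[0,0,-1],"jaw":1},{"twist":[0,0,0],"offset":[0,0,-3],"jaw":1},{"twist":[0,0,0],"offset":[0,0,-6],"jaw":1},{"twist":[0,0,0],"offset":[0,0,-10],"jaw":1},{"twist":[0,0,0],"offset":[0,0,-14],"jaw":1},{"twist":[0,0,0],"offset":[0,0,-17],"jaw":1},{"twist":[0,0,0],"offset":[0,0,-18],"jaw":1},{"twist":[0,0,0],"offset":[0,0,-18],"jaw":1}]' 50
python3 -c "
from h import *
t=snap('top','t1.png');t=snap('top')
w=snap('wrist','w4.png')
m=cv2.inRange(cv2.cvtColor(w['color'],cv2.COLOR_BGR2HSV),(0,165,60),(12,255,255));m[:,:180]=0;m[:,330:]=0
c=max(cv2.findContours(m,0,1)[0],key=cv2.contourArea);x,y,a,b=cv2.boundingRect(c);print(x,y,a,b)
print(onz(w,(x+a/2,y+b/2),21),onz(w,(x,y+b/2),21)-onz(w,(x+a,y+b/2),21),telemetry.get_state()['tool_pos'])
"
```

```text
clock: 12.15
tool_pos: [499.1, -412.6, 4.7]
ee_rot: [-3.141, -0.001, 0.0]
ft_force: [0.4, -0.9, -0.7]
opening: 1.003
clock: 12.95
tool_pos: [499.7, -413.1, 187.0]
ee_rot: [3.14, 0.0, 0.004]
ft_force: [-0.5, 0.1, -0.2]
opening: 1.002
224 137 67 65
[ 497.91668802 -413.62570816   21.        ] [1.83116942e-02 6.60754386e+01 0.00000000e+00] [ 498.52310488 -412.24559083  183.55409543]
```

View pics/w4.png

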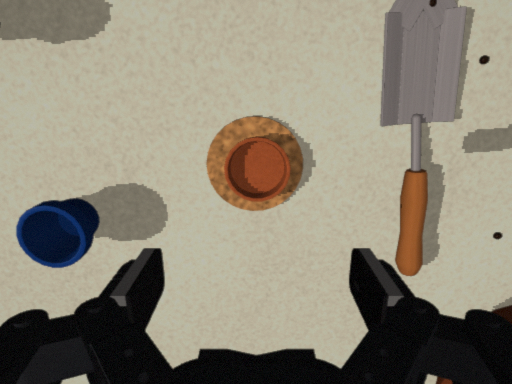

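The saucer sits inside the cork ring at (257,168). The blue pot is at (58,233) and is next.

```bash
python3 -m creep '[{"twist":[0,0,0],"offset":[-1,-3,0],"jaw":1},{"twist":[0,0,0],"offset":[-2,-7,0],"jaw":1},{"twist":[0,0,0],"offset":[-3,-11,0],"jaw":1},{"twist":[0,0,0],"offset":[-4.5,-15,0],"jaw":1},{"twist":[0,0,0],"offset":[-5.5,-18,0],"jaw":1},{"twist":[0,0,0],"offset":[-5.8,-19.3,0],"jaw":1},{"twist":[0,0,0],"offset":[-5.8,-19.3,0],"jaw":1},{"twist":[0,0,0],"offset":[-5.8,-19.3,0],"jaw":1}]' 50
cat >> h.py <<'E'
def rim(col,z,rad,f=None,win=(110,60,400,250)):
    """wrist view: upper outline of the blob as a rim circle at height z of known radius; centre by box edges left/right/top"""
    for i in range(4): w=snap('wrist',f if i==3 else None)
    st=telemetry.get_state(); im=w['color'].copy(); x0,y0,x1,y1=win; k=np.zeros_like(im); k[y0:y1,x0:x1]=im[y0:y1,x0:x1]
    b=blob(k,col,((x0+x1)/2,(y0+y1)/2),250); P=np.array([onz(w,p[0],z)[:2] for p in b[3]]); C,r=cv2.minEnclosingCircle(P.astype(np.float32))
    bx=(P.min(0)+P.max(0))/2; cen=np.array([P[:,0].min(),P[:,0].max()])
    print(col,'enclosing',np.round(C,1),round(r,1),'box c',bx.round(1),'size',(P.max(0)-P.min(0)).round(1),'centroid',onz(w,b[0],z)[:2].round(1),'tcp',st['tool_pos'].round(1),'pix',b[1])
E
python3 -c "
from h import *
rim('blue',50,34,f='w5.png')"
```

```text
clock: 13.9
tool_pos: [441.2, -220.3, 184.4]
ee_rot: [-3.141, -0.0, 0.001]
ft_force: [0.7, 0.2, 0.9]
opening: 1.001
blue enclosing [ 439.6 -216.8] 32.9 box c [ 439.6 -216.9] size [63.6 63.5] centroid [ 440.6 -216.8] tcp [ 441.1 -220.6  184.5] pix (217, 143, 71, 69)
```

View pics/w5.png

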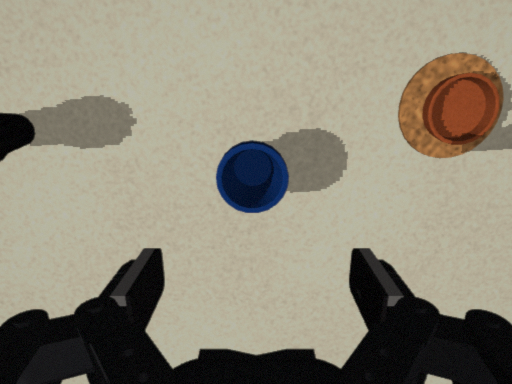

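The blue pot's rim is at (252,177), agreeing with the top view within 2 mm.

```bash
python3 -m creep '[{"twist":[0,0,0],"offset":[-0.1,-0.3,3],"jaw":1},{"twist":[0,0,0],"offset":[-0.1,-0.3,7],"jaw":1},{"twist":[0,0,0],"offset":[-0.1,-0.3,11],"jaw":1},{"twist":[0,0,0],"offset":[-0.1,-0.3,14],"jaw":1},{"twist":[0,0,0],"offset":[-0.1,-0.3,15.8],"jaw":1},{"twist":[0,0,0],"offset":[-0.1,-0.3,16.6],"jaw":1},{"twist":[0,0,0],"offset":[-0.1,-0.3,16.6],"jaw":1},{"twist":[0,0,0],"offset":[-0.1,-0.3,16.6],"jaw":1}]' 40
python3 -m creep '[{"twist":[0,0,0],"offset":[0,0,0],"jaw":0.8},{"twist":[0,0,0],"offset":[0,0,0],"jaw":0.7},{"twist":[0,0,0],"offset":[0,0,0],"jaw":0.55},{"twist":[0,0,0],"offset":[0,0,0],"jaw":0.55},{"twist":[0,0,0],"offset":[0,0,0],"jaw":0.55},{"twist":[0,0,0],"offset":[0,0,0],"jaw":0.55},{"twist":[0,0,0],"offset":[0,0,0],"jaw":0.55},{"twist":[0,0,0],"offset":[0,0,0],"jaw":0.55}]' 50
```

```text
clock: 14.9
tool_pos: [440.5, -217.0, 19.5]
ee_rot: [3.141, -0.0, 0.001]
ft_force: [0.7, -0.7, 0.8]
opening: 0.999
clock: 15.7
tool_pos: [440.7, -217.0, 20.2]
ee_rot: [3.141, 0.0, 0.003]
ft_force: [-3.5, 1.7, 14.3]
opening: 0.75
```

```bash
python3 -m creep '[{"twist":[0,0,0],"offset":[0,0,-0.5],"jaw":0.55},{"twist":[0,0,0],"offset":[0,0,-1.5],"jaw":0.55},{"twist":[0,0,0],"offset":[0,0,-4],"jaw":0.55},{"twist":[0,0,0],"offset":[0,0,-8],"jaw":0.55},{"twist":[0,0,0],"offset":[1,0,-12],"jaw":0.55},{"twist":[0,0,0],"offset":[2,-1,-14],"jaw":0.55},{"twist":[0,0,0],"offset":[3,-4,-14],"jaw":0.55},{"twist":[0,0,0],"offset":[4,-8,-14],"jaw":0.55}]' 60
python3 -m creep '[{"twist":[0,0,0],"offset":[0,-4,0],"jaw":0.55},{"twist":[0,0,0],"offset":[0,-8,0],"jaw":0.55},{"twist":[0,0,0],"offset":[0,-12,0],"jaw":0.55},{"twist":[0,0,0],"offset":[0,-16,0],"jaw":0.55},{"twist":[0,0,0],"offset":[0,-20,0],"jaw":0.55},{"twist":[0,0,0],"offset":[0,-24,0],"jaw":0.55},{"twist":[0,0,0],"offset":[0,-27,0],"jaw":0.55},{"twist":[0,0,0],"offset":[0,-30,0],"jaw":0.55}]' 60
python3 -m creep '[{"twist":[0,0,0],"offset":[-1,-3,0],"jaw":0.55},{"twist":[0,0,0],"offset":[-1.5,-4.5,0],"jaw":0.55},{"twist":[0,0,0],"offset":[-2.1,-5.9,0],"jaw":0.55},{"twist":[0,0,0],"offset":[-2.1,-5.9,0],"jaw":0.55},{"twist":[0,0,0],"offset":[-2.1,-5.9,0],"jaw":0.55},{"twist":[0,0,0],"offset":[-2.1,-5.9,0],"jaw":0.55},{"twist":[0,0,0],"offset":[-2.1,-5.9,0],"jaw":0.55},{"twist":[0,0,0],"offset":[-2.1,-5.9,0],"jaw":0.55}]' 60
python3 -c "
from h import *
for i in range(3): w=snap('wrist','w6.png')
print(telemetry.get_state()['tool_pos'])"
```

```text
clock: 16.5
tool_pos: [480.6, -137.2, 160.6]
ee_rot: [3.141, -0.005, 0.004]
ft_force: [0.1, 0.4, -2.0]
opening: 0.744
clock: 17.3
tool_pos: [479.7, 164.7, 159.8]
ee_rot: [3.142, 0.001, 0.001]
ft_force: [-0.1, 1.4, -2.4]
opening: 0.74
clock: 18.1
tool_pos: [459.2, 221.8, 158.9]
ee_rot: [3.142, -0.001, 0.0]
ft_force: [0.3, 0.1, -2.3]
opening: 0.743
[459.00949209 222.06320523 158.82072086]
```

View pics/w6.png

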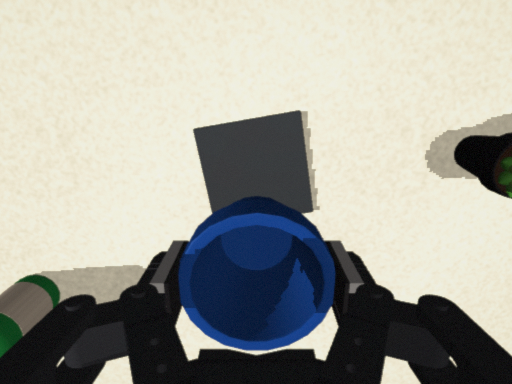

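The blue pot is held; its rim spans columns 181 to 336. Slate corners are at (195,129), (301,111) and (312,211).

```bash
python3 -c "
from h import *
w=snap('wrist')
a,b,c=[onz(w,p,5)[:2] for p in [(195,129),(301,111),(312,211)]]
print('slate',(a+c)/2,np.linalg.norm(a-b),np.linalg.norm(b-c))
p,q=onz(w,(258,348),188.6),onz(w,(258,211),188.6);l,r=onz(w,(181,275),188.6),onz(w,(336,275),188.6)
print(p,q,l,r,telemetry.get_state()['tool_pos'])"
```

```text
slate [458.58566871 222.37158148] 98.1712620495589 98.22368767226507
[425.1266822  221.38947217 188.6       ] [490.50578339 221.45518957 188.6       ] [462.42612288 252.96249208 188.6       ] [462.34534893 189.46267092 188.6       ] [459.00875632 222.17380855 158.83348465]
```

```bash
python3 -m creep '[{"twist":[0,0,0],"offset":[0,0,2],"jaw":0.55},{"twist":[0,0,0],"offset":[0,0,5],"jaw":0.55},{"twist":[0,0,0],"offset":[0,0,8],"jaw":0.55},{"twist":[0,0,0],"offset":[0,0,10.5],"jaw":0.55},{"twist":[0,0,0],"offset":[0,0,12],"jaw":0.55},{"twist":[0,0,0],"offset":[0,0,12.7],"jaw":0.55},{"twist":[0,0,0],"offset":[0,0,12.9],"jaw":0.55},{"twist":[0,0,0],"offset":[0,0,12.9],"jaw":0.55}]' 60
python3 -m creep '[{"twist":[0,0,0],"offset":[0,0,0.05],"jaw":0.55},{"twist":[0,0,0],"offset":[0,0,0.1],"jaw":0.55},{"twist":[0,0,0],"offset":[0,0,0.2],"jaw":0.55},{"twist":[0,0,0],"offset":[0,0,0.3],"jaw":0.55},{"twist":[0,0,0],"offset":[0,0,0.4],"jaw":0.55},{"twist":[0,0,0],"offset":[0,0,0.4],"jaw":0.55},{"twist":[0,0,0],"offset":[0,0,0.4],"jaw":0.55},{"twist":[0,0,0],"offset":[0,0,0.4],"jaw":0.55}]' 60
```

```text
clock: 19.1
tool_pos: [459.2, 222.5, 30.2]
ee_rot: [-3.141, -0.001, -0.001]
ft_force: [0.3, 0.5, -1.6]
opening: 0.742
clock: 19.9
tool_pos: [458.9, 222.4, 25.8]
ee_rot: [-3.142, -0.0, 0.0]
ft_force: [0.2, 0.6, -3.0]
opening: 0.744
```

```bash
python3 -m creep '[{"twist":[0,0,0],"offset":[0,0,0.05],"jaw":0.55},{"twist":[0,0,0],"offset":[0,0,0.1],"jaw":0.55},{"twist":[0,0,0],"offset":[0,0,0.15],"jaw":0.55},{"twist":[0,0,0],"offset":[0,0,0.2],"jaw":0.55},{"twist":[0,0,0],"offset":[0,0,0.2],"jaw":0.55},{"twist":[0,0,0],"offset":[0,0,0.2],"jaw":0.55},{"twist":[0,0,0],"offset":[0,0,0.2],"jaw":0.55},{"twist":[0,0,0],"offset":[0,0,0.2],"jaw":0.55}]' 60
```

```text
clock: 20.7
tool_pos: [459.1, 222.4, 25.2]
ee_rot: [3.141, 0.0, 0.001]
ft_force: [-9.9, -5.0, 35.1]
opening: 0.747
```

```bash
python3 -m creep '[{"twist":[0,0,0],"offset":[0,0,-0.1],"jaw":0.55},{"twist":[0,0,0],"offset":[0,0,-0.15],"jaw":0.6},{"twist":[0,0,0],"offset":[0,0,-0.15],"jaw":0.7},{"twist":[0,0,0],"offset":[0,0,-0.15],"jaw":0.8},{"twist":[0,0,0],"offset":[0,0,-0.15],"jaw":0.9},{"twist":[0,0,0],"offset":[0,0,-0.15],"jaw":1},{"twist":[0,0,0],"offset":[0,0,-0.15],"jaw":1},{"twist":[0,0,0],"offset":[0,0,-0.15],"jaw":1}]' 50
python3 -m creep '[{"twist":[0,0,0],"offset":[0,0,-1],"jaw":1},{"twist":[0,0,0],"offset":[0,0,-4],"jaw":1},{"twist":[0,0,0],"offset":[0,0,-8],"jaw":1},{"twist":[0,0,0],"offset":[0,0,-12],"jaw":1},{"twist":[0,0,0],"offset":[2,0,-15],"jaw":1},{"twist":[0,0,0],"offset":[5,1,-16],"jaw":1},{"twist":[0,0,0],"offset":[9,2,-16],"jaw":1},{"twist":[0,0,0],"offset":[13,3,-16],"jaw":1}]' 50
python3 -m creep '[{"twist":[0,0,0],"offset":[3.5,1,0],"jaw":1},{"twist":[0,0,0],"offset":[6,2,0],"jaw":1},{"twist":[0,0,0],"offset":[7.2,2.3,0],"jaw":1},{"twist":[0,0,0],"offset":[7.2,2.3,0],"jaw":1},{"twist":[0,0,0],"offset":[7.2,2.3,0],"jaw":1},{"twist":[0,0,0],"offset":[7.2,2.3,0],"jaw":1},{"twist":[0,0,0],"offset":[7.2,2.3,0],"jaw":1},{"twist":[0,0,0],"offset":[7.2,2.3,0],"jaw":1}]' 50
python3 -c "
from h import *
rim('orange',50,34,f='w7.png')
t=snap('top');s=snap('side')
a=blob(t['color'],'blue',(179,234),20);b=blob(s['color'],'blue',(221,262),26)
if a: print('blue top',onz(t,a[0],46)[:2])
if b: print('blue side',onz(s,b[0],37)[:2])"
```

```text
clock: 21.5
tool_pos: [459.0, 222.4, 25.3]
ee_rot: [-3.142, -0.0, -0.0]
ft_force: [0.3, 0.1, 0.4]
opening: 1.001
clock: 22.3
tool_pos: [590.4, 191.9, 187.1]
ee_rot: [-3.141, -0.001, -0.003]
ft_force: [-0.3, -0.6, 0.8]
opening: 1.002
clock: 23.1
tool_pos: [660.5, 169.8, 185.7]
ee_rot: [-3.142, -0.001, -0.0]
ft_force: [0.5, -0.4, -0.6]
opening: 1.0
orange enclosing [660.4 168.4] 33.4 box c [660.4 167.9] size [66.4 65.3] centroid [661.5 168.2] tcp [660.9 169.5 185.5] pix (222, 140, 73, 72)
blue side [458.19206887 220.92191378]
```

```bash
python3 -m creep '[{"twist":[0,0,0],"offset":[0,0.13,3],"jaw":1},{"twist":[0,0,0],"offset":[0,0.13,7],"jaw":1},{"twist":[0,0,0],"offset":[0,0.13,11],"jaw":1},{"twist":[0,0,0],"offset":[0,0.13,14],"jaw":1},{"twist":[0,0,0],"offset":[0,0.13,15.8],"jaw":1},{"twist":[0,0,0],"offset":[0,0.13,16.6],"jaw":1},{"twist":[0,0,0],"offset":[0,0.13,16.6],"jaw":1},{"twist":[0,0,0],"offset":[0,0.13,16.6],"jaw":1}]' 50
python3 -m creep '[{"twist":[0,0,0],"offset":[0,0,0],"jaw":0.8},{"twist":[0,0,0],"offset":[0,0,0],"jaw":0.7},{"twist":[0,0,0],"offset":[0,0,0],"jaw":0.55},{"twist":[0,0,0],"offset":[0,0,0],"jaw":0.55},{"twist":[0,0,0],"offset":[0,0,0],"jaw":0.55},{"twist":[0,0,0],"offset":[0,0,0],"jaw":0.55},{"twist":[0,0,0],"offset":[0,0,0],"jaw":0.55},{"twist":[0,0,0],"offset":[0,0,0],"jaw":0.55}]' 50
python3 -m creep '[{"twist":[0,0,0],"offset":[0,0,-0.5],"jaw":0.55},{"twist":[0,0,0],"offset":[0,0,-1.5],"jaw":0.55},{"twist":[0,0,0],"offset":[0,0,-4],"jaw":0.55},{"twist":[0,0,0],"offset":[0,0,-8],"jaw":0.55},{"twist":[0,0,0],"offset":[0,0,-12],"jaw":0.55},{"twist":[0,0,0],"offset":[0,1,-14],"jaw":0.55},{"twist":[0,0,0],"offset":[-1,4,-14],"jaw":0.55},{"twist":[0,0,0],"offset":[-2,8,-14],"jaw":0.55}]' 60
```

```text
clock: 24.2
tool_pos: [661.8, 168.5, 20.8]
ee_rot: [-3.141, -0.0, -0.003]
ft_force: [-0.1, 0.4, 0.4]
opening: 0.998
clock: 25.0
tool_pos: [661.9, 168.4, 21.5]
ee_rot: [-3.141, -0.0, -0.004]
ft_force: [-4.3, -1.2, 13.3]
opening: 0.759
clock: 25.8
tool_pos: [640.9, 89.4, 161.2]
ee_rot: [-3.14, -0.005, -0.004]
ft_force: [0.5, -0.6, -2.6]
opening: 0.759
```

```bash
python3 -m creep '[{"twist":[0,0,0],"offset":[-1,4,0],"jaw":0.55},{"twist":[0,0,0],"offset":[-2,8,0],"jaw":0.55},{"twist":[0,0,0],"offset":[-3,12,0],"jaw":0.55},{"twist":[0,0,0],"offset":[-4,16,0],"jaw":0.55},{"twist":[0,0,0],"offset":[-5,20,0],"jaw":0.55},{"twist":[0,0,0],"offset":[-6,24,0],"jaw":0.55},{"twist":[0,0,0],"offset":[-7,28,0],"jaw":0.55},{"twist":[0,0,0],"offset":[-8,32,0],"jaw":0.55}]' 60
python3 -m creep '[{"twist":[0,0,0],"offset":[-1.5,4,0],"jaw":0.55},{"twist":[0,0,0],"offset":[-3,8,0],"jaw":0.55},{"twist":[0,0,0],"offset":[-4,12,0],"jaw":0.55},{"twist":[0,0,0],"offset":[-5,15.5,0],"jaw":0.55},{"twist":[0,0,0],"offset":[-6.1,18.2,0],"jaw":0.55},{"twist":[0,0,0],"offset":[-6.1,18.2,0],"jaw":0.55},{"twist":[0,0,0],"offset":[-6.1,18.2,0],"jaw":0.55},{"twist":[0,0,0],"offset":[-6.1,18.2,0],"jaw":0.55}]' 60
python3 -c "
from h import *
for i in range(3): w=snap('wrist','w8.png')
print(telemetry.get_state()['tool_pos'])"
```

```text
clock: 26.6
tool_pos: [560.5, -233.5, 160.4]
ee_rot: [3.141, 0.001, 0.002]
ft_force: [0.7, -0.3, -2.4]
opening: 0.76
clock: 27.4
tool_pos: [500.7, -412.8, 159.8]
ee_rot: [-3.141, -0.002, -0.001]
ft_force: [-0.2, -0.1, -2.2]
opening: 0.758
[ 500.73823766 -412.90624285  159.58609544]
```

View pics/w8.png

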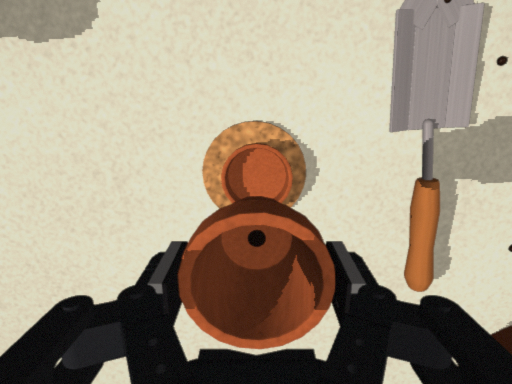

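The clay pot is held level, with its rim at columns 180 to 337 and rows down to 346. The saucer is visible behind it, columns 222 to 293, top at row 143.

```bash
python3 -c "
from h import *
w=snap('wrist')
l,r,t=[onz(w,p,20)[:2] for p in [(222,178),(292.5,178),(257,143)]]
print('saucer y',(l+r)/2,l-r,'x',t[0]-33.7)
p=onz(w,(258,346.5),188);l,r=onz(w,(180,275),188),onz(w,(337,275),188)
print('pot x',p[0]+33.7,'y',(l+r)/2,l-r,telemetry.get_state()['tool_pos'])"
```

```text
saucer y [ 498.02110964 -413.88724054] [-0.07668205 64.74082849] x 496.5622807197107
pot x 500.07797910972954 y [ 503.22426917 -413.78486572  188.        ] [-5.58845055e-02  6.50791431e+01  0.00000000e+00] [ 500.64482606 -413.06276381  159.52849253]
```

```bash
python3 -m creep '[{"twist":[0,0,0],"offset":[-0.2,0,2],"jaw":0.55},{"twist":[0,0,0],"offset":[-0.2,0,5],"jaw":0.55},{"twist":[0,0,0],"offset":[-0.2,0,8],"jaw":0.55},{"twist":[0,0,0],"offset":[-0.2,0,10],"jaw":0.55},{"twist":[0,0,0],"offset":[-0.2,0,11.5],"jaw":0.55},{"twist":[0,0,0],"offset":[-0.2,0,12.2],"jaw":0.55},{"twist":[0,0,0],"offset":[-0.2,0,12.4],"jaw":0.55},{"twist":[0,0,0],"offset":[-0.2,0,12.4],"jaw":0.55}]' 60
python3 -m creep '[{"twist":[0,0,0],"offset":[0,0,0.1],"jaw":0.55},{"twist":[0,0,0],"offset":[0,0,0.2],"jaw":0.55},{"twist":[0,0,0],"offset":[0,0,0.3],"jaw":0.55},{"twist":[0,0,0],"offset":[0,0,0.4],"jaw":0.55},{"twist":[0,0,0],"offset":[0,0,0.5],"jaw":0.55},{"twist":[0,0,0],"offset":[0,0,0.5],"jaw":0.55},{"twist":[0,0,0],"offset":[0,0,0.5],"jaw":0.55},{"twist":[0,0,0],"offset":[0,0,0.5],"jaw":0.55}]' 60
```

```text
clock: 28.4
tool_pos: [498.5, -414.1, 35.9]
ee_rot: [3.141, 0.0, 0.001]
ft_force: [-0.7, -0.0, -1.9]
opening: 0.759
clock: 29.2
tool_pos: [498.1, -414.0, 30.7]
ee_rot: [3.141, 0.0, 0.0]
ft_force: [-2.6, 1.4, 5.6]
opening: 0.761
```

```bash
python3 -m creep '[{"twist":[0,0,0],"offset":[0,0,0],"jaw":0.6},{"twist":[0,0,0],"offset":[0,0,0],"jaw":0.7},{"twist":[0,0,0],"offset":[0,0,0],"jaw":0.8},{"twist":[0,0,0],"offset":[0,0,0],"jaw":0.9},{"twist":[0,0,0],"offset":[0,0,0],"jaw":1},{"twist":[0,0,0],"offset":[0,0,0],"jaw":1},{"twist":[0,0,0],"offset":[0,0,0],"jaw":1},{"twist":[0,0,0],"offset":[0,0,0],"jaw":1}]' 50
python3 -m creep '[{"twist":[0,0,0],"offset":[0,0,-1],"jaw":1},{"twist":[0,0,0],"offset":[0,0,-4],"jaw":1},{"twist":[0,0,0],"offset":[0,0,-8],"jaw":1},{"twist":[0,0,0],"offset":[0,0,-12],"jaw":1},{"twist":[0,0,0],"offset":[1,-1,-15],"jaw":1},{"twist":[0,0,0],"offset":[3,-4,-18],"jaw":1},{"twist":[0,0,0],"offset":[5,-8,-18],"jaw":1},{"twist":[0,0,0],"offset":[7,-12,-18],"jaw":1}]' 50
python3 -m creep '[{"twist":[0,0,0],"offset":[2,-4,0],"jaw":1},{"twist":[0,0,0],"offset":[4,-8,0],"jaw":1},{"twist":[0,0,0],"offset":[6,-12,0],"jaw":1},{"twist":[0,0,0],"offset":[6.6,-13.2,0],"jaw":1},{"twist":[0,0,0],"offset":[6.6,-13.2,0],"jaw":1},{"twist":[0,0,0],"offset":[6.6,-13.2,0],"jaw":1},{"twist":[0,0,0],"offset":[6.6,-13.2,0],"jaw":1},{"twist":[0,0,0],"offset":[6.6,-13.2,0],"jaw":1}]' 50
python3 -c "
from h import *
rim('red',75,34,f='w9.png')
t=snap('top');s=snap('side')
a=blob(t['color'],'orange',(367,218),20);b=blob(s['color'],'orange',(326,145),18)
print('clay top',onz(t,a[0],55)[:2],b and b[1])"
```

```text
clock: 30.0
tool_pos: [498.1, -414.0, 30.3]
ee_rot: [-3.142, -0.0, 0.0]
ft_force: [-0.5, -0.6, -0.3]
opening: 1.004
clock: 30.8
tool_pos: [568.9, -293.1, 212.5]
ee_rot: [3.14, -0.001, 0.004]
ft_force: [0.6, 0.3, -0.8]
opening: 1.002
clock: 31.6
tool_pos: [633.5, -163.5, 210.5]
ee_rot: [3.141, -0.003, -0.0]
ft_force: [-0.4, -0.8, -0.2]
opening: 0.996
red enclosing [ 635.2 -161.7] 23.2 box c [ 634.5 -161.7] size [44.8 45.3] centroid [ 634.8 -161.6] tcp [ 633.8 -162.5  210.4] pix (230, 151, 51, 49)
clay top [ 498.89637755 -410.32973336] (315, 134, 24, 24)
```

View pics/w9.png

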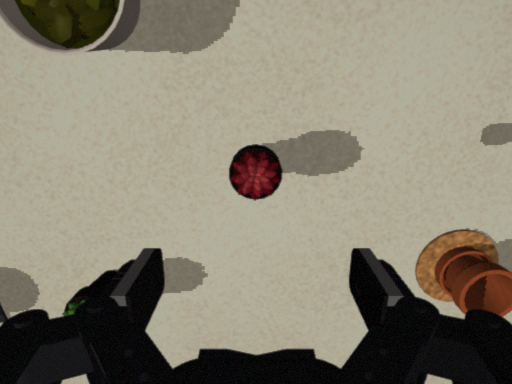

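The red plant's collar is centred at (255,172), and the clay pot stands upright in the saucer at right. Next I grasp the red plant by its collar.

```bash
python3 -m creep '[{"twist":[0,0,0],"offset":[0.1,-0.1,3],"jaw":1},{"twist":[0,0,0],"offset":[0.1,-0.1,7],"jaw":1},{"twist":[0,0,0],"offset":[0.1,-0.1,10.5],"jaw":1},{"twist":[0,0,0],"offset":[0.1,-0.1,13.5],"jaw":1},{"twist":[0,0,0],"offset":[0.1,-0.1,15.3],"jaw":1},{"twist":[0,0,0],"offset":[0.1,-0.1,16.2],"jaw":0.9},{"twist":[0,0,0],"offset":[0.1,-0.1,16.2],"jaw":0.8},{"twist":[0,0,0],"offset":[0.1,-0.1,16.2],"jaw":0.75}]' 30
python3 -m creep '[{"twist":[0,0,0],"offset":[0,0,0],"jaw":0.7},{"twist":[0,0,0],"offset":[0,0,0],"jaw":0.65},{"twist":[0,0,0],"offset":[0,0,0],"jaw":0.6},{"twist":[0,0,0],"offset":[0,0,0],"jaw":0.5},{"twist":[0,0,0],"offset":[0,0,0],"jaw":0.4},{"twist":[0,0,0],"offset":[0,0,0],"jaw":0.35},{"twist":[0,0,0],"offset":[0,0,0],"jaw":0.35},{"twist":[0,0,0],"offset":[0,0,0],"jaw":0.35}]' 40
python3 -m creep '[{"twist":[0,0,0],"offset":[0,0,-0.5],"jaw":0.35},{"twist":[0,0,0],"offset":[0,0,-1.5],"jaw":0.35},{"twist":[0,0,0],"offset":[0,0,-4],"jaw":0.35},{"twist":[0,0,0],"offset":[0,0,-8],"jaw":0.35},{"twist":[0,0,0],"offset":[0,0,-12],"jaw":0.35},{"twist":[0,0,0],"offset":[0,0,-14],"jaw":0.35},{"twist":[0,0,0],"offset":[0,0,-15],"jaw":0.35},{"twist":[0,0,0],"offset":[0,0,-15],"jaw":0.35}]' 40
python3 -c "
from h import *
for i in range(3): w=snap('wrist','w10.png')
print(telemetry.get_state()['tool_pos'])"
```

```text
clock: 32.7
tool_pos: [635.6, -161.0, 49.3]
ee_rot: [3.141, 0.0, 0.002]
ft_force: [0.5, -0.0, 0.8]
opening: 0.75
clock: 33.5
tool_pos: [635.6, -161.1, 49.3]
ee_rot: [3.141, 0.0, 0.002]
ft_force: [-0.8, -0.1, 8.5]
opening: 0.564
clock: 34.3
tool_pos: [635.4, -161.0, 199.7]
ee_rot: [3.141, 0.0, 0.003]
ft_force: [0.3, 0.6, -2.3]
opening: 0.571
[ 634.27049845 -160.81331006  196.8142476 ]
```

View pics/w10.png

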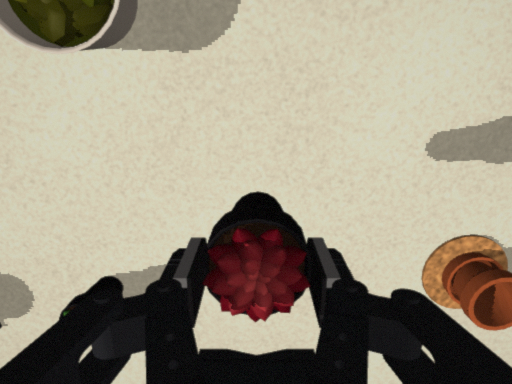

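The red plant is held upright at (257,270). I carry it to the blue pot.

```bash
python3 -m creep '[{"twist":[0,0,0],"offset":[-0.5,-1,0],"jaw":0.35},{"twist":[0,0,0],"offset":[-1.5,-3.5,0],"jaw":0.35},{"twist":[0,0,0],"offset":[-3,-7,0],"jaw":0.35},{"twist":[0,0,0],"offset":[-4.5,-10.5,0],"jaw":0.35},{"twist":[0,0,0],"offset":[-6,-14,0],"jaw":0.35},{"twist":[0,0,0],"offset":[-8,-17.5,0],"jaw":0.35},{"twist":[0,0,0],"offset":[-10,-21,0],"jaw":0.35},{"twist":[0,0,0],"offset":[-11.5,-24.5,0],"jaw":0.35}]' 40
python3 -m creep '[{"twist":[0,0,0],"offset":[-1.5,-3.5,0],"jaw":0.35},{"twist":[0,0,0],"offset":[-3,-7,0],"jaw":0.35},{"twist":[0,0,0],"offset":[-4.5,-10,0],"jaw":0.35},{"twist":[0,0,0],"offset":[-5.6,-12.5,0],"jaw":0.35},{"twist":[0,0,0],"offset":[-6.1,-13.8,0],"jaw":0.35},{"twist":[0,0,0],"offset":[-6.1,-13.8,0],"jaw":0.35},{"twist":[0,0,0],"offset":[-6.1,-13.8,0],"jaw":0.35},{"twist":[0,0,0],"offset":[-6.1,-13.8,0],"jaw":0.35}]' 40
python3 -c "
from h import *
for i in range(3): w=snap('wrist','w11.png')
m=cv2.inRange(cv2.cvtColor(w['color'],cv2.COLOR_BGR2HSV),*RNG['blue'][0])
c=max(cv2.findContours(m,0,1)[0],key=cv2.contourArea);x,y,a,b=cv2.boundingRect(c);print(x,y,a,b)
print('y',(onz(w,(x,180),55)+onz(w,(x+a,180),55))/2,'width',onz(w,(x,180),55)[1]-onz(w,(x+a,180),55)[1],'x',onz(w,(x+a/2,y),55)[0]-33.7,telemetry.get_state()['tool_pos'])"
```

```text
clock: 35.25
tool_pos: [517.7, 85.7, 197.6]
ee_rot: [3.141, 0.001, -0.002]
ft_force: [1.1, 0.1, 0.1]
opening: 0.567
clock: 36.05
tool_pos: [458.9, 221.2, 197.9]
ee_rot: [3.141, -0.001, -0.001]
ft_force: [-0.3, -0.8, -1.6]
opening: 0.568
220 139 71 65
y [453.38316348 221.77992319  55.        ] width 66.14217562634508 x 457.8565223402794 [459.13782719 221.28600493 198.19752357]
```

View pics/w11.png

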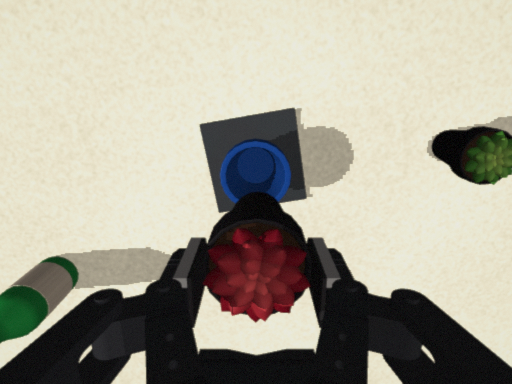

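The red plant is lined up with the blue pot at (256,173) on the slate. I lower it now.

```bash
python3 -m creep '[{"twist":[0,0,0],"offset":[0,-0.08,2],"jaw":0.35},{"twist":[0,0,0],"offset":[0,-0.08,5],"jaw":0.35},{"twist":[0,0,0],"offset":[0,-0.08,7.5],"jaw":0.35},{"twist":[0,0,0],"offset":[0,-0.08,8.5],"jaw":0.35},{"twist":[0,0,0],"offset":[0,-0.08,9.5],"jaw":0.35},{"twist":[0,0,0],"offset":[0,-0.08,10.5],"jaw":0.35},{"twist":[0,0,0],"offset":[0,-0.08,11],"jaw":0.35},{"twist":[0,0,0],"offset":[0,-0.08,11],"jaw":0.35}]' 40
python3 -m creep '[{"twist":[0,0,0],"offset":[0,0,0.7],"jaw":0.35},{"twist":[0,0,0],"offset":[0,0,1.4],"jaw":0.35},{"twist":[0,0,0],"offset":[0,0,2],"jaw":0.35},{"twist":[0,0,0],"offset":[0,0,2.3],"jaw":0.35},{"twist":[0,0,0],"offset":[0,0,2.4],"jaw":0.35},{"twist":[0,0,0],"offset":[0,0,2.4],"jaw":0.35},{"twist":[0,0,0],"offset":[0,0,2.4],"jaw":0.35},{"twist":[0,0,0],"offset":[0,0,2.4],"jaw":0.35}]' 40
```

```text
clock: 37.0
tool_pos: [458.9, 222.8, 88.1]
ee_rot: [3.141, 0.0, -0.0]
ft_force: [-0.4, 0.5, -1.2]
opening: 0.568
clock: 37.8
tool_pos: [459.1, 222.9, 64.6]
ee_rot: [-3.141, -0.0, -0.001]
ft_force: [-0.2, 0.3, -0.9]
opening: 0.565
```

```bash
python3 -m creep '[{"twist":[0,0,0],"offset":[0,0,0.1],"jaw":0.35},{"twist":[0,0,0],"offset":[0,0,0.2],"jaw":0.35},{"twist":[0,0,0],"offset":[0,0,0.3],"jaw":0.35},{"twist":[0,0,0],"offset":[0,0,0.4],"jaw":0.35},{"twist":[0,0,0],"offset":[0,0,0.5],"jaw":0.35},{"twist":[0,0,0],"offset":[0,0,0.55],"jaw":0.35},{"twist":[0,0,0],"offset":[0,0,0.55],"jaw":0.35},{"twist":[0,0,0],"offset":[0,0,0.55],"jaw":0.35}]' 40
```

```text
clock: 38.6
tool_pos: [459.2, 222.9, 59.2]
ee_rot: [-3.142, -0.0, -0.001]
ft_force: [-2.0, -1.8, 7.6]
opening: 0.568
```

```bash
python3 -m creep '[{"twist":[0,0,0],"offset":[0,0,-0.05],"jaw":0.5},{"twist":[0,0,0],"offset":[0,0,-0.05],"jaw":0.6},{"twist":[0,0,0],"offset":[0,0,-0.05],"jaw":0.7},{"twist":[0,0,0],"offset":[0,0,-0.05],"jaw":0.8},{"twist":[0,0,0],"offset":[0,0,-0.05],"jaw":0.9},{"twist":[0,0,0],"offset":[0,0,-0.05],"jaw":1},{"twist":[0,0,0],"offset":[0,0,-0.05],"jaw":1},{"twist":[0,0,0],"offset":[0,0,-0.05],"jaw":1}]' 40
python3 -m creep '[{"twist":[0,0,0],"offset":[0,0,-1],"jaw":1},{"twist":[0,0,0],"offset":[0,0,-4],"jaw":1},{"twist":[0,0,0],"offset":[0,0,-8],"jaw":1},{"twist":[0,0,0],"offset":[0,0,-12],"jaw":1},{"twist":[0,0,0],"offset":[1,1,-15],"jaw":1},{"twist":[0,0,0],"offset":[1.9,4,-15],"jaw":1},{"twist":[0,0,0],"offset":[1.9,8,-15],"jaw":1},{"twist":[0,0,0],"offset":[1.9,12,-15],"jaw":1}]' 40
python3 -m creep '[{"twist":[0,0,0],"offset":[0,4,0],"jaw":1},{"twist":[0,0,0],"offset":[0,7,0],"jaw":1},{"twist":[0,0,0],"offset":[0,8.5,0],"jaw":1},{"twist":[0,0,0],"offset":[0,8.5,0],"jaw":1},{"twist":[0,0,0],"offset":[0,8.5,0],"jaw":1},{"twist":[0,0,0],"offset":[0,8.5,0],"jaw":1},{"twist":[0,0,0],"offset":[0,8.5,0],"jaw":1},{"twist":[0,0,0],"offset":[0,8.5,0],"jaw":1}]' 40
python3 -c "
from h import *
rim('green',75,25,f='w12.png')
w=snap('wrist')
print('black rim?',onz(w,(255,172),66)); t=snap('top');s=snap('side','s1.png')
a=blob(t['color'],'red',(179,234),20);print('red top',a and onz(t,a[0],85)[:2])"
```

```text
clock: 39.4
tool_pos: [458.9, 222.8, 59.3]
ee_rot: [-3.141, -0.0, 0.0]
ft_force: [0.1, -0.5, -0.5]
opening: 1.0
clock: 40.2
tool_pos: [477.9, 101.8, 210.3]
ee_rot: [-3.141, -0.002, -0.002]
ft_force: [0.5, -0.8, -1.0]
opening: 1.001
clock: 41.0
tool_pos: [478.0, 18.5, 209.4]
ee_rot: [-3.141, -0.002, 0.0]
ft_force: [0.6, -0.7, 0.0]
opening: 1.001
green enclosing [478.8  19. ] 23.2 box c [478.9  18.7] size [44.7 45.7] centroid [478.5  19. ] tcp [477.9  18.1 209.3] pix (230, 151, 52, 49)
black rim? [479.90646439  19.13062674  66.        ]
red top [458.71446097 220.88405629]
```

View pics/w12.png

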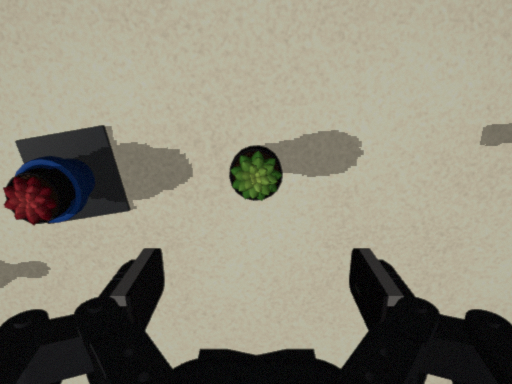

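The red plant is seated in the blue pot at left, and the green plant is centred at (256,173). Now I grasp it.

```bash
python3 -m creep '[{"twist":[0,0,0],"offset":[0.1,-0.1,3],"jaw":1},{"twist":[0,0,0],"offset":[0.1,-0.1,7],"jaw":1},{"twist":[0,0,0],"offset":[0.1,-0.1,10.5],"jaw":1},{"twist":[0,0,0],"offset":[0.1,-0.1,13.5],"jaw":1},{"twist":[0,0,0],"offset":[0.1,-0.1,15.2],"jaw":1},{"twist":[0,0,0],"offset":[0.1,-0.1,16.1],"jaw":0.9},{"twist":[0,0,0],"offset":[0.1,-0.1,16.1],"jaw":0.8},{"twist":[0,0,0],"offset":[0.1,-0.1,16.1],"jaw":0.75}]' 30
python3 -m creep '[{"twist":[0,0,0],"offset":[0,0,0],"jaw":0.7},{"twist":[0,0,0],"offset":[0,0,0],"jaw":0.65},{"twist":[0,0,0],"offset":[0,0,0],"jaw":0.6},{"twist":[0,0,0],"offset":[0,0,0],"jaw":0.5},{"twist":[0,0,0],"offset":[0,0,0],"jaw":0.4},{"twist":[0,0,0],"offset":[0,0,0],"jaw":0.35},{"twist":[0,0,0],"offset":[0,0,0],"jaw":0.35},{"twist":[0,0,0],"offset":[0,0,0],"jaw":0.35}]' 40
python3 -m creep '[{"twist":[0,0,0],"offset":[0,0,-0.5],"jaw":0.35},{"twist":[0,0,0],"offset":[0,0,-1.5],"jaw":0.35},{"twist":[0,0,0],"offset":[0,0,-4],"jaw":0.35},{"twist":[0,0,0],"offset":[0,0,-8],"jaw":0.35},{"twist":[0,0,0],"offset":[0,0,-12],"jaw":0.35},{"twist":[0,0,0],"offset":[0,0,-14],"jaw":0.35},{"twist":[0,0,0],"offset":[0,0,-15],"jaw":0.35},{"twist":[0,0,0],"offset":[0,0,-15],"jaw":0.35}]' 40
```

```text
clock: 42.15
tool_pos: [479.5, 18.9, 49.0]
ee_rot: [-3.141, -0.0, -0.001]
ft_force: [-0.6, -0.4, 0.1]
opening: 0.748
clock: 42.95
tool_pos: [479.6, 18.8, 49.1]
ee_rot: [3.142, 0.0, 0.002]
ft_force: [-2.0, 0.4, 13.2]
opening: 0.57
clock: 43.75
tool_pos: [479.4, 18.8, 199.5]
ee_rot: [3.141, 0.0, 0.003]
ft_force: [0.0, -0.1, -2.0]
opening: 0.564
```

```bash
python3 -m creep '[{"twist":[0,0,0],"offset":[0,1,0],"jaw":0.35},{"twist":[0,0,0],"offset":[0.3,3.5,0],"jaw":0.35},{"twist":[0,0,0],"offset":[0.5,7,0],"jaw":0.35},{"twist":[0,0,0],"offset":[0.8,10.5,0],"jaw":0.35},{"twist":[0,0,0],"offset":[1,14,0],"jaw":0.35},{"twist":[0,0,0],"offset":[1.2,17.5,0],"jaw":0.35},{"twist":[0,0,0],"offset":[1.4,21,0],"jaw":0.35},{"twist":[0,0,0],"offset":[1.6,24.5,0],"jaw":0.35}]' 40
python3 -m creep '[{"twist":[0,0,0],"offset":[0.2,4,0],"jaw":0.35},{"twist":[0,0,0],"offset":[0.3,8,0],"jaw":0.35},{"twist":[0,0,0],"offset":[0.3,12,0],"jaw":0.35},{"twist":[0,0,0],"offset":[0.3,15,0],"jaw":0.35},{"twist":[0,0,0],"offset":[0.3,17.5,0],"jaw":0.35},{"twist":[0,0,0],"offset":[0.3,18.8,0],"jaw":0.35},{"twist":[0,0,0],"offset":[0.3,18.8,0],"jaw":0.35},{"twist":[0,0,0],"offset":[0.3,18.8,0],"jaw":0.35}]' 40
python3 -c "
from h import *
for i in range(4): w=snap('wrist','w13.png')
m=cv2.inRange(cv2.cvtColor(w['color'],cv2.COLOR_BGR2HSV),(0,165,60),(12,255,255));m[:,:170]=0;m[:,340:]=0
c=max(cv2.findContours(m,0,1)[0],key=cv2.contourArea);x,y,a,b=cv2.boundingRect(c);print(x,y,a,b)
print('y',(onz(w,(x,180),59)+onz(w,(x+a,180),59))/2,'width',onz(w,(x,180),59)[1]-onz(w,(x+a,180),59)[1],'x',onz(w,(x+a/2,y),59)[0]-33.7,telemetry.get_state()['tool_pos'])"
```

```text
clock: 44.55
tool_pos: [493.8, -228.1, 196.5]
ee_rot: [-3.141, -0.0, 0.004]
ft_force: [1.1, 1.3, -1.1]
opening: 0.565
clock: 45.35
tool_pos: [497.9, -413.1, 197.3]
ee_rot: [-3.14, -0.001, 0.002]
ft_force: [0.4, 1.0, -1.0]
opening: 0.562
222 135 72 70
y [ 493.83759066 -414.45752665   59.        ] width 66.1640755515881 x 501.30947563218007 [ 498.41098361 -413.030497    198.37935972]
```

View pics/w13.png

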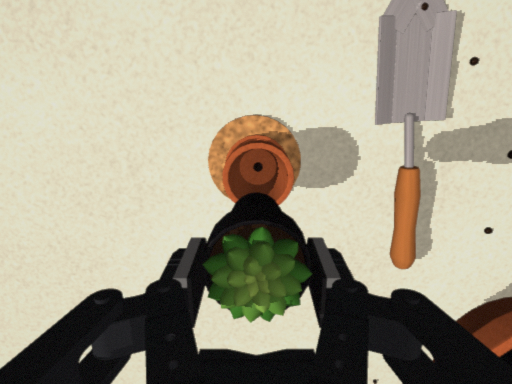

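The green plant is held upright over the clay pot, whose rim is centred near (258,173).

```bash
python3 -m creep '[{"twist":[0,0,0],"offset":[0,0.08,2],"jaw":0.35},{"twist":[0,0,0],"offset":[0,0.08,5],"jaw":0.35},{"twist":[0,0,0],"offset":[0,0.08,7.5],"jaw":0.35},{"twist":[0,0,0],"offset":[0,0.08,8.5],"jaw":0.35},{"twist":[0,0,0],"offset":[0,0.08,9.5],"jaw":0.35},{"twist":[0,0,0],"offset":[0,0.08,10.5],"jaw":0.35},{"twist":[0,0,0],"offset":[0,0.08,11],"jaw":0.35},{"twist":[0,0,0],"offset":[0,0.08,11],"jaw":0.35}]' 40
python3 -m creep '[{"twist":[0,0,0],"offset":[0,0,0.7],"jaw":0.35},{"twist":[0,0,0],"offset":[0,0,1.3],"jaw":0.35},{"twist":[0,0,0],"offset":[0,0,1.7],"jaw":0.35},{"twist":[0,0,0],"offset":[0,0,1.9],"jaw":0.35},{"twist":[0,0,0],"offset":[0,0,2],"jaw":0.35},{"twist":[0,0,0],"offset":[0,0,2],"jaw":0.35},{"twist":[0,0,0],"offset":[0,0,2],"jaw":0.35},{"twist":[0,0,0],"offset":[0,0,2],"jaw":0.35}]' 40
```

```text
clock: 46.35
tool_pos: [498.0, -414.9, 88.1]
ee_rot: [-3.141, -0.0, 0.0]
ft_force: [0.3, -0.6, -0.9]
opening: 0.567
clock: 47.15
tool_pos: [498.2, -415.0, 68.5]
ee_rot: [3.141, 0.0, 0.0]
ft_force: [0.3, 0.3, -0.3]
opening: 0.567
```

```bash
python3 -m creep '[{"twist":[0,0,0],"offset":[0,-0.1,0.1],"jaw":0.35},{"twist":[0,0,0],"offset":[0,-0.1,0.2],"jaw":0.35},{"twist":[0,0,0],"offset":[0,-0.1,0.3],"jaw":0.35},{"twist":[0,0,0],"offset":[0,-0.1,0.4],"jaw":0.35},{"twist":[0,0,0],"offset":[0,-0.1,0.5],"jaw":0.35},{"twist":[0,0,0],"offset":[0,-0.1,0.55],"jaw":0.35},{"twist":[0,0,0],"offset":[0,-0.1,0.55],"jaw":0.35},{"twist":[0,0,0],"offset":[0,-0.1,0.55],"jaw":0.35}]' 40
```

```text
clock: 47.95
tool_pos: [498.3, -414.0, 63.3]
ee_rot: [3.141, 0.0, 0.001]
ft_force: [-1.5, 2.5, 5.5]
opening: 0.566
```

Contact came at 63.3, against 63.1 expected. I release, withdraw and check.

```bash
python3 -m creep '[{"twist":[0,0,0],"offset":[0,0,0],"jaw":0.5},{"twist":[0,0,0],"offset":[0,0,0],"jaw":0.6},{"twist":[0,0,0],"offset":[0,0,0],"jaw":0.7},{"twist":[0,0,0],"offset":[0,0,0],"jaw":0.8},{"twist":[0,0,0],"offset":[0,0,0],"jaw":0.9},{"twist":[0,0,0],"offset":[0,0,0],"jaw":1},{"twist":[0,0,0],"offset":[0,0,0],"jaw":1},{"twist":[0,0,0],"offset":[0,0,0],"jaw":1}]' 40
python3 -m creep '[{"twist":[0,0,0],"offset":[0,0,-1],"jaw":1},{"twist":[0,0,0],"offset":[0,0,-4],"jaw":1},{"twist":[0,0,0],"offset":[0,0,-8],"jaw":1},{"twist":[0,0,0],"offset":[0,0,-12],"jaw":1},{"twist":[0,0,0],"offset":[0,0,-16],"jaw":1},{"twist":[0,0,0],"offset":[0,0,-18],"jaw":1},{"twist":[0,0,0],"offset":[0,0,-18],"jaw":1},{"twist":[0,0,0],"offset":[0,0,-18],"jaw":1}]' 40
python3 - <<'E'
from h import *
rim('green',88,25)
w=snap('wrist');s=snap('side')
z=lambda i,x,y,a,b:cv2.resize(i[y:y+b,x:x+a],(400,300),interpolation=cv2.INTER_CUBIC)
c=s['color']
cv2.imwrite('pics/fin.png',np.vstack([np.hstack([cv2.resize(w['color'],(400,300)),cv2.resize(c,(400,300))]),np.hstack([z(c,287,105,80,60),z(c,180,230,80,60)])]))
t=snap('top')
for col,p,h in [('red',(179,234),85),('green',(367,215),88)]:
    a=blob(t['color'],col,p,20);print(col,a and onz(t,a[0],h)[:2])
E
```

```text
clock: 48.75
tool_pos: [498.1, -414.0, 62.8]
ee_rot: [-3.142, -0.0, 0.0]
ft_force: [-0.9, -0.1, 0.6]
opening: 1.0
clock: 49.55
tool_pos: [498.1, -414.0, 243.6]
ee_rot: [3.141, 0.0, 0.001]
ft_force: [-0.4, 0.4, -0.9]
opening: 1.0
green enclosing [ 497.5 -413.8] 23.5 box c [ 497.7 -414.3] size [44.4 45.9] centroid [ 497.1 -413.6] tcp [ 497.7 -413.7  241.8] pix (233, 148, 49, 46)
red [458.663175   221.17726374]
green [ 496.11424331 -405.96359101]
```

View pics/fin.png

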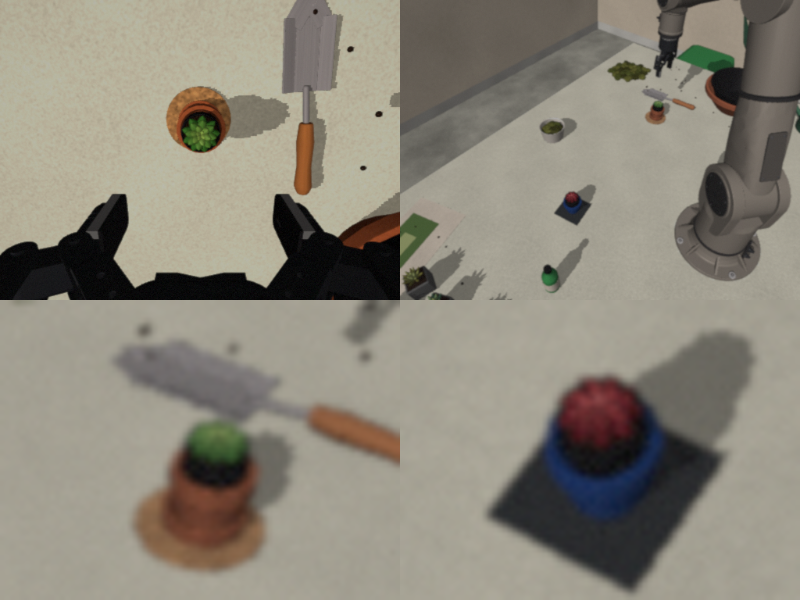

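Both stacks stand level and centred. The top view's green reading is about 8 mm off in y, probably because the hand covers part of the leaves. The wrist view puts the plant within about 1 mm of the pot. Handing in.

```bash
python3 -c "
from cell import order; print(order.hand_in())"
```

```text
the job is handed in; nothing more can be done
None
```

I built both succulents as asked and handed the job in at about 50 s of the 128 s allowed; the hand-in gave no verdict. The saucer, terracotta pot and green succulent are stacked on the cork mat. The blue pot and red succulent are on the slate mat.

**Seating:** Each piece was lowered slowly until it touched, always within 1 mm of the expected fully seated height. It was then released with the tool nearly still.

**Centring:** The saucer is about 2–3 mm from the middle of the cork mat. The blue pot is about 1 mm from the middle of the slate. The pot in the saucer and both plants look centred within about 2 mm. In the last wrist and side pictures both stacks looked upright.

**Disagreement:** In the last top view the green leaves read about 8 mm off in y from the wrist view. The gripper was above them and probably hid part of the leaves, so I trusted the close wrist view.

**Not measured:** I checked the tub, bottle and trowel only by eye in the pictures, where they appeared unmoved.

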